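# Key in and start up the drill bench

### The arm

A 7-joint arm with a two-finger parallel gripper is mounted at the origin on the work surface. World frame = base frame: x ahead of the robot, y to its left, z up, the work surface at z = 0. Lengths are in m, angles in rad, forces in N, time in s.
With the tool pointing down it reaches from about 0.4 to 0.9 m from the base axis. Payload 5.5 kg.
Tool frame: the origin (TCP) lies midway between the tips of the shut fingers; the grasp point (between the pads) lies 19 mm behind it; z points along the fingers, y is the line along which they close (so a half turn about z gives the same grasp; the last joint's range is limited). The gripper opens to 92 mm and grips with 3 to 60 N. Pads are 19 mm wide; open, the fingers measure 130 mm over their backs; the gripper's body (75 mm by 190 mm) begins 47 mm behind the grasp point.
Start: joints at [-0.971, 0.501, -0.427, 1.55, 0.221, 1.138, -0.21], TCP at [0.215, 0.613, 0.227] pointing down, gripper open.
Joint ranges: [-2.88, 2.88], [-0.31, 2.03], [-1.54, 1.56], [0.2, 2.42], [-1.41, 4.55], [0.19, 2.02], [-2.57, 2.57]. Speed limits (rad/s): [2.57, 2.57, 3.14, 3.14, 3.14, 3.14, 3.14].

### API

Orientations are given as a rotation vector (axis times angle).
In Python, from station import * gives the robot as it stands.
- The arm moves only by the tool arm_command, never from a script. Its argument "deltas" is a list of rows, each a list of 3 entries, a list of its own where there are three numbers: the turn, a rotation vector about the tool's x, y, z in degrees, then the shift along the tool's x, y, z in cm, then the opening, from 0 (shut) to 1 (fully open). A call has 1 to 5 rows; each row is the pose to reach, as a shift and turn from the pose commanded when the call began, along the tool's axes at that moment; what a row does not reach only later rows make up. A row lasts 1/8 s, in which the tool goes at most 62.5 mm and 10.7 degrees, less where a joint would pass 70% of its speed; a pose out of reach is approached as far as the arm can. A call with a gripper value outside its range is refused whole. The fingers move at their own pace and stop on an object; the grip force is fixed at half the most. Time passes only in rows, so rows that repeat a pose let the fingers close. It gives the time, the measured TCP pose, the force, the opening and the grip force at its end, in the units of the state.
- read_state(): the state, without advancing time (a new reading comes with each control period).
- grab_frame(name): name is "scene" or "top"; returns a dict with "pixels" (384x512x3 uint8, red, green, blue), "depth" (384x512 float32, m along the optical axis (not along the pixel's ray), 0 where there is no reading), "intrinsics" (3x3 intrinsics, pixels), "camera_from_world" (4x4, takes a point from world to camera coordinates). Camera axes: x right, y up, looking along -z (the intrinsics and any distortion apply to the point x, -y, -z); pixel columns grow to the right and rows downward; lengths in m; the calibration is good to about 2 mm. A picture is of the moment at which its call begins.
- finish_job(): hands the job in; it is judged then, once.
The state is a dict: "clock": time; "joint_positions": joint angles; "joint_velocities": joint speeds; "joint_efforts": joint torques, N m; "tool_pos": TCP position; "eef_rot": TCP orientation; "ft_force": force on the tool from outside, world axes, zero at the start; "moment": the same for the moment, N m; "gripper_width": opening from 0.0 (shut) to 1.0 (fully open); "gripper_force": force on a finger pad.
Only numpy, scipy, OpenCV 4.12 (cv2) and the standard library are available. Lean on these libraries where they do the work, as an engineer would, in place of code of your own. Each camera call takes 0.05 s, during which the arm holds its last target. There are 200 camera calls.

### The job

Start up the drill bench: slide the flat yellow safety key into the slot at the foot of the grey console until it is fully home, and only then press the white button (lamp), then the blue one (dust extractor), then the green one (drill). Press them one at a time, each fully down for about half a second and let right up again before the next. Leave the red stop button and the other things on the bench alone, and leave the key home in its slot.

Things in the scene. Friction and masses are not known exactly. Their poses are not given: they have to be found in the camera images.
- console: Grey switch console, fixed: a box 160 (x) by 220 (y) by 60 mm high. Origin: centre of its underside, on the bench; x points from its front face (at x = -80 mm, towards the robot) to its back, z up. The key slot is at the foot of the front face, in its middle, marked by a black stripe on top and front. Four round buttons stand in a row on top, along y.
- slot_mouth (a point): Middle of the slot's mouth, in the plane of the front face, 3 mm above the bench; axes as the console's. The slot is 44 mm wide, 12 mm high (its floor is the bench top) and runs 36 mm along x to a solid stop. Two white flared guides, 12 mm high, stand 27 mm out from the face and widen the entry to about 68 mm.
- slot_end (a point): Middle of the stop at the end of the slot, 36 mm behind the mouth, 3 mm above the bench; the key's front edge touches it when the key is home.
- key: Yellow safety key, loose, 0.09 kg, flat on the bench: a blade 98 mm long (x), 40 wide (y), 6 thick, with an upright grip fin 36 long (x), 14 thick (y), its top 60 mm above the bench. Origin: on the underside below the middle of the fin; x points along the blade to its front edge, 76 mm ahead; the blade ends 22 mm behind. When home, the fin's middle is 40 mm in front of the console's face.
- key_tip (a point): Middle of the blade's front edge, 76 mm ahead of the key's origin, 3 mm above its underside; axes as the key's.
- white_top (a point): Centre of the top face of the white button (work lamp): a round cap 30 mm across on top of the console, standing 10 mm proud of a round black housing 46 mm across. The four buttons stand in one row along the console's y, 50 mm apart, in any order; cap tops about 83 mm above the bench.
- white (a joint): Travel of the white button: 0 up, 0.006 m fully down (about 5 N); it springs back.
- blue_top (a point): Centre of the top face of the blue button (dust extractor): a round cap 30 mm across on top of the console, standing 10 mm proud of a round black housing 46 mm across. The four buttons stand in one row along the console's y, 50 mm apart, in any order; cap tops about 83 mm above the bench.
- blue (a joint): Travel of the blue button: 0 up, 0.006 m fully down (about 5 N); it springs back.
- green_top (a point): Centre of the top face of the green button (drill): a round cap 30 mm across on top of the console, standing 10 mm proud of a round black housing 46 mm across. The four buttons stand in one row along the console's y, 50 mm apart, in any order; cap tops about 83 mm above the bench.
- green (a joint): Travel of the green button: 0 up, 0.006 m fully down (about 5 N); it springs back.
- red_top (a point): Centre of the top face of the red button (stop; to be left alone): a round cap 30 mm across on top of the console, standing 10 mm proud of a round black housing 46 mm across. The four buttons stand in one row along the console's y, 50 mm apart, in any order; cap tops about 83 mm above the bench.
- red (a joint): Travel of the red button: 0 up, 0.006 m fully down (about 5 N); it springs back.
- speaker: Bystander: loose black loudspeaker driver, 90 mm across, 39 mm high, standing on the bench. Origin: centre of its underside.
- bit_case: Bystander: red drill-bit case, 85 by 120 by 32 mm, loose on the bench. Origin: centre of its underside.
- glue: Bystander: white glue bottle with an orange cap, 48 mm across, 110 mm high, standing loose. Origin: centre of its underside.
Not all that is in view belongs to the job. Of the things shaped like the key, the yellow one is meant.

How it is judged:
On the way, in this order (a step that is already met when the one before it is completed fails the run):
1. the key is fully home in the console's slot, no button pressed (x of key_tip in the frame of console above -0.048 m and y of key_tip in the frame of console between -0.006 and 0.006 m and z of key_tip in the frame of console below 0.012 m and angle between the x axis of key and the x axis of console, either way round below 0.14 rad and value of joint each of white, blue, green, red below 0.0015 m), for 0.2 s.
2. then the white button is pressed down, the others up, the key still home (x of key_tip in the frame of console above -0.048 m and y of key_tip in the frame of console between -0.006 and 0.006 m and z of key_tip in the frame of console below 0.012 m and angle between the x axis of key and the x axis of console, either way round below 0.14 rad and value of joint white above 0.0045 m and value of joint each of blue, green, red below 0.0015 m), for 0.15 s.
3. then the blue button is pressed down, the others up, the key still home (x of key_tip in the frame of console above -0.048 m and y of key_tip in the frame of console between -0.006 and 0.006 m and z of key_tip in the frame of console below 0.012 m and angle between the x axis of key and the x axis of console, either way round below 0.14 rad and value of joint blue above 0.0045 m and value of joint each of white, green, red below 0.0015 m), for 0.15 s.
4. then the green button is pressed down, the others up, the key still home (x of key_tip in the frame of console above -0.048 m and y of key_tip in the frame of console between -0.006 and 0.006 m and z of key_tip in the frame of console below 0.012 m and angle between the x axis of key and the x axis of console, either way round below 0.14 rad and value of joint green above 0.0045 m and value of joint each of white, blue, red below 0.0015 m), for 0.15 s.
At the end, for the whole second after the job is handed in: The key lies at rest fully home in the slot (front edge within 4 mm of the stop, within 6 mm of the slot's middle, within 0.14 rad of its direction), all four buttons are up (within 1.5 mm), after white, blue and green were pressed down in that order (at least 4.5 of 6 mm, 0.15 s, the others up) (all of step 1 and linear speed of key below 0.02 m/s); the robot touches nothing.
It fails at once if the red stop button is pressed (value of joint red above 0.002 m).
It fails at once if a button is pressed while the key is not home in its slot (not (x of key_tip in the frame of console above -0.053 m and y of key_tip in the frame of console between -0.008 and 0.008 m and z of key_tip in the frame of console below 0.015 m) and value of joint any of white, blue, green, red above 0.002 m).
It fails at once if two buttons are down at once (value of joint each of white, blue above 0.002 m or value of joint each of white, green above 0.002 m or value of joint each of white, red above 0.002 m or value of joint each of blue, green above 0.002 m or value of joint each of blue, red above 0.002 m or value of joint each of green, red above 0.002 m).
It fails at once if the loudspeaker, the bit case or the glue bottle is pushed more than 20 mm from its place or tipped over (distance of any of speaker, bit_case, glue from where it was at the start of the episode above 0.02 m or angle between any of speaker, bit_case, glue's own z axis and vertical above 0.5 rad).
It also fails if it takes over 64 s, if anything falls off the work surface, if the arm or the gripper's body presses on something with over 40 N, if the wrist force passes 120 N, or if a joint passes its speed limit or range.

## Working session

There is one attempt and no reset: what is moved stays moved. The work goes in short steps, Python scripts to look and compute and a tool call to move; the robot and the scene stay as the last step left them, time stands still between calls to the robot, and variables do not carry over. Pictures are saved under pics/ and viewed, at most 10 in all, crops included, and the job is handed in when it is done.

Besides the shell and the picture viewer there is one more tool, called after ">>>" by a JSON object that holds its "name" and its "arguments", one argument or row to a line. arm_command: Moves the arm, as the interface text tells. Its arguments: {"type":"object","properties":{"deltas":{"type":"array","items":{"type":"array"}}},"required":["deltas"]}

```bash
mkdir -p pics; cat > h.py <<'E'
from station import *
import numpy as np, cv2
from scipy.spatial.transform import Rotation as R
def cloud(f):
    K=np.array(f["intrinsics"]);T=np.linalg.inv(np.array(f["camera_from_world"]));d=f["depth"]
    v,u=np.mgrid[:384,:512]
    p=np.stack([(u-K[0,2])/K[0,0]*d,-(v-K[1,2])/K[1,1]*d,-d],-1)
    return p@T[:3,:3].T+T[:3,3]
def save(f,n): cv2.imwrite("pics/"+n,f["pixels"][...,::-1])
def st():
    s=read_state();print({k:np.round(s[k],4) for k in("clock","tool_pos","eef_rot","ft_force","gripper_width")});return s
E
python3 - <<'E'
from h import *
st()
a=grab_frame("top");b=grab_frame("scene")
cv2.imwrite("pics/a.png",cv2.resize(np.vstack([a["pixels"],b["pixels"]])[...,::-1],(400,600)) if 0 else a["pixels"][...,::-1]);save(b,"b.png")
E
```

```text
{'clock': np.float64(0.0), 'tool_pos': array([0.2146, 0.6128, 0.2257]), 'eef_rot': array([-5.2630e-01, -3.0968e+00,  2.9000e-03]), 'ft_force': array([ 0.0619,  0.5897, -0.0652]), 'gripper_width': np.float64(1.0025)}
```

View pics/a.png

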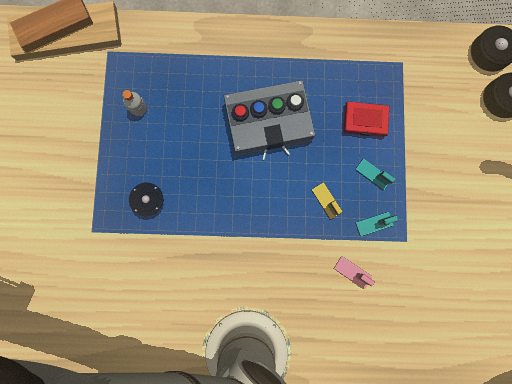

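View pics/b.png

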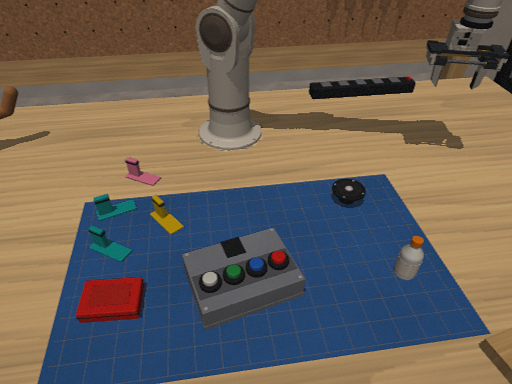

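The top view shows the console at about (268,118), with buttons red (240,111), blue (259,107), green (277,103) and white (295,100). The slot stripe is at (273,135). The yellow key is at (327,200) with its fin at (334,210) and its tip pointing up-left. The teal and pink keys are decoys. Next I'll measure.

```bash
cat >> h.py <<'E'
HUE={"red":(0,8),"blue":(100,125),"green":(50,75),"yellow":(18,32)}
def measure(name,vis=True):
    f=grab_frame(name);P=cloud(f);hsv=cv2.cvtColor(f["pixels"],cv2.COLOR_RGB2HSV);H,S,V=cv2.split(hsv)
    z=P[...,2];ok=f["depth"]>0;o={}
    cap=ok&(z>.076)&(z<.092)&(P[...,0]>.45)&(P[...,0]<.95)&(abs(P[...,1])<.25)
    m={c:cap&(H>=HUE[c][0])&(H<=HUE[c][1])&(S>120) for c in("red","blue","green")}
    m["white"]=cap&(S<60)&(V>150)
    for c in m:
        q=P[m[c]];o[c]=np.r_[(q.max(0)+q.min(0))[:2]/2,np.median(q[:,2]),len(q)] if len(q) else None
        if len(q): print(name,c,np.round(o[c],4),np.round(np.median(q,0)[:2],4))
    y=ok&(H>=18)&(H<=32)&(S>150)&(P[...,0]>.3)&(P[...,0]<.75)&(abs(P[...,1])<.3)&(z<.075)
    n,l,s,c=cv2.connectedComponentsWithStats(y.astype(np.uint8));k=1+np.argmax(s[1:,4]);y=l==k
    q=P[y];o["key"]=q
    bl=q[q[:,2]<.012];tp=q[q[:,2]>.052]
    print(name,"key px",s[k],"blade",len(bl),"top",len(tp))
    for nm,w in(("blade",bl),("top",tp)):
        if len(w)>4:
            (cx,cy),(w1,h1),an=cv2.minAreaRect((w[:,:2]*1000).astype(np.float32));print("  ",nm,round(cx,1),round(cy,1),round(w1,1),round(h1,1),round(an,1),np.round(w.mean(0),4))
    return f,P,o
E
python3 - <<'E'
from h import *
for n in("top","scene"):
    f,P,o=measure(n)
    k=[o[c][:2] for c in("white","green","blue","red") if o[c] is not None]
    k=np.array(k); c=np.polyfit(k[:,1],k[:,0],1); print("row mid",k.mean(0),"yaw deg",-np.degrees(np.arctan(c[0])))
    d=f["depth"]; z=P[...,2]
    g=(z>.055)&(z<.065)&(P[...,0]>.45)&(P[...,0]<.95)&(abs(P[...,1])<.2)
    print("console top",cv2.minAreaRect((P[g][:,:2]*1000).astype(np.float32)), "ztop",np.median(z[g]))
E
```

```text
top red [6.327e-01 3.630e-02 8.300e-02 5.300e+01] [0.6306 0.0348]
top blue [ 6.411e-01 -1.090e-02  8.300e-02  9.800e+01] [ 0.641  -0.0098]
top green [ 6.536e-01 -5.940e-02  8.280e-02  8.600e+01] [ 0.6541 -0.0593]
top white [ 0.6649 -0.1084  0.0833 82.    ] [ 0.6643 -0.1081]
top key px [312 183  30  31 291] blade 233 top 58
   blade 422.3 -197.5 61.0 38.5 33.6 [ 0.4228 -0.1972  0.0066]
   top 385.4 -222.8 34.4 11.3 33.2 [ 0.3855 -0.2225  0.0602]
row mid [ 0.64806827 -0.03557838] yaw deg 12.74665927608668
console top ((627.7252197265625, -39.72203826904297), (161.79783630371094, 219.77835083007812), 13.141022682189941) ztop 0.06107622486796127
scene red [6.305e-01 3.640e-02 8.160e-02 1.340e+02] [0.6321 0.0359]
scene blue [ 6.412e-01 -1.190e-02  8.170e-02  1.460e+02] [ 0.6442 -0.012 ]
scene green [ 6.531e-01 -6.060e-02  8.170e-02  1.490e+02] [ 0.6559 -0.0606]
scene white [ 6.645e-01 -1.104e-01  8.220e-02  1.150e+02] [ 0.6644 -0.11  ]
scene key px [150 195  34  39 522] blade 361 top 56
   blade 384.0 -224.5 156.2 40.1 32.9 [ 0.416  -0.2066  0.0054]
   top 385.3 -225.0 37.0 11.5 33.6 [ 0.3877 -0.2239  0.0583]
row mid [ 0.64733736 -0.03663914] yaw deg 13.094938701326356
console top ((627.1265258789062, -40.84516143798828), (162.82269287109375, 219.75108337402344), 13.507497787475586) ztop 0.059758659135608294
```

>>> {"name": "arm_command", "arguments": {
  "deltas": [
    [[0, 0, 35], [-27.7, -14.0, 0], 1],
    [[0, 0, 35], [-27.7, -14.0, 0], 1],
    [[0, 0, 35], [-27.7, -14.0, 0], 1],
    [[0, 0, 35], [-27.7, -14.0, 0], 1],
    [[0, 0, 35], [-27.7, -14.0, 0], 1]
  ]
}}

```text
clock: 0.82
tool_pos: [0.4312, 0.3881, 0.2268]
eef_rot: [1.434, 2.795, 0.0]
ft_force: [0.3, 0.4, -0.5]
gripper_width: 1.0
gripper_force: 0.0
```

```bash
cat >> h.py <<'E'
def go(p,ya,base=None):
    "shift (cm) and turn (deg) in tool axes to reach p, pointing down, tool y at world angle ya deg"
    s=st();r0=R.from_rotvec(s["eef_rot"]);a=np.radians(ya)
    y=np.array([np.cos(a),np.sin(a),0]);z=np.array([0,0,-1.]);r1=R.from_matrix(np.c_[np.cross(y,z),y,z])
    print("turn",np.round((r0.inv()*r1).as_rotvec(degrees=True),1),"shift",np.round(r0.inv().apply(np.array(p)-s["tool_pos"])*100,2))
E
python3 -c "
from h import *
go([.5,.1,.2],-10)"
```

```text
{'clock': np.float64(0.825), 'tool_pos': array([0.4312, 0.3881, 0.2268]), 'eef_rot': array([1.4343e+00, 2.7947e+00, 3.0000e-04]), 'ft_force': array([ 0.2894,  0.3977, -0.529 ]), 'gripper_width': np.float64(0.9998)}
turn [ 0.   0.  45.7] shift [-27.41 -11.21   2.68]
```

>>> {"name": "arm_command", "arguments": {
  "deltas": [
    [[0, 0, 46], [-27.4, -11.2, 2.7], 1],
    [[0, 0, 46], [-27.4, -11.2, 2.7], 1],
    [[0, 0, 46], [-27.4, -11.2, 2.7], 1],
    [[0, 0, 46], [-27.4, -11.2, 2.7], 1],
    [[0, 0, 46], [-27.4, -11.2, 2.7], 1]
  ]
}}

```text
clock: 1.45
tool_pos: [0.4991, 0.0989, 0.1996]
eef_rot: [2.417, 2.006, -0.0]
ft_force: [1.3, 0.9, -0.6]
gripper_width: 0.998
gripper_force: 0.0
```

```bash
python3 -c "
from h import *
go([.4,-.2,.16],-56.7)"
```

```text
{'clock': np.float64(1.45), 'tool_pos': array([0.4991, 0.0989, 0.1996]), 'eef_rot': array([ 2.4168e+00,  2.0063e+00, -4.0000e-04]), 'ft_force': array([ 1.2837,  0.9278, -0.5913]), 'gripper_width': np.float64(0.9978)}
turn [ 0.   0.  46.1] shift [-31.2   -4.24   3.98]
```

>>> {"name": "arm_command", "arguments": {
  "deltas": [
    [[0, 0, 46], [-31.2, -4.2, 4.0], 1],
    [[0, 0, 46], [-31.2, -4.2, 4.0], 1],
    [[0, 0, 46], [-31.2, -4.2, 4.0], 1],
    [[0, 0, 46], [-31.2, -4.2, 4.0], 1],
    [[0, 0, 46], [-31.2, -4.2, 4.0], 1]
  ]
}}

```text
clock: 2.08
tool_pos: [0.4027, -0.1946, 0.1604]
eef_rot: [3.007, 0.907, 0.002]
ft_force: [1.8, -0.3, 0.3]
gripper_width: 1.001
gripper_force: 0.0
```

```bash
python3 -c "
from h import *
go([.3854,-.2235,.08],-56.7);go([.3854,-.2235,.024],-56.7)"
```

```text
{'clock': np.float64(2.075), 'tool_pos': array([ 0.4027, -0.1946,  0.1604]), 'eef_rot': array([3.0074e+00, 9.0670e-01, 1.5000e-03]), 'ft_force': array([ 1.7932, -0.2934,  0.2774]), 'gripper_width': np.float64(1.0012)}
turn [ 0.  -0.   0.3] shift [-3.05  1.45  8.04]
{'clock': np.float64(2.075), 'tool_pos': array([ 0.4027, -0.1946,  0.1604]), 'eef_rot': array([3.0074e+00, 9.0670e-01, 1.5000e-03]), 'ft_force': array([ 1.7932, -0.2934,  0.2774]), 'gripper_width': np.float64(1.0012)}
turn [ 0.  -0.   0.3] shift [-3.06  1.44 13.64]
```

>>> {"name": "arm_command", "arguments": {
  "deltas": [
    [[0, 0, 0.3], [-2.7, 1.4, 5.0], 1],
    [[0, 0, 0.3], [-2.7, 1.4, 7.5], 1],
    [[0, 0, 0.3], [-2.7, 1.4, 7.5], 1]
  ]
}}

```text
clock: 2.45
tool_pos: [0.3867, -0.2191, 0.0838]
eef_rot: [-3.007, -0.901, 0.006]
ft_force: [0.5, -0.3, -0.4]
gripper_width: 0.995
gripper_force: 0.0
```

```bash
python3 -c "
from h import *
go([.3854,-.2235,.024],-56.7)"
```

```text
{'clock': np.float64(2.45), 'tool_pos': array([ 0.3867, -0.2191,  0.0838]), 'eef_rot': array([-3.0069, -0.9005,  0.0058]), 'ft_force': array([ 0.4918, -0.3222, -0.4091]), 'gripper_width': np.float64(0.9954)}
turn [-0.2  0.2  0. ] shift [-0.33  0.32  5.98]
```

>>> {"name": "arm_command", "arguments": {
  "deltas": [
    [[0, 0, 0], [-0.3, 0.2, 3], 1],
    [[0, 0, 0], [-0.3, 0.2, 5.5], 1],
    [[0, 0, 0], [-0.3, 0.2, 6.0], 1],
    [[0, 0, 0], [-0.3, 0.2, 6.0], 1]
  ]
}}

```text
clock: 2.95
tool_pos: [0.3881, -0.2228, 0.0262]
eef_rot: [3.008, 0.904, 0.001]
ft_force: [0.1, 0.5, 0.4]
gripper_width: 0.998
gripper_force: 0.0
```

```bash
python3 -c "
from h import *
go([.3854,-.2235,.024],-56.7)"
```

```text
{'clock': np.float64(2.95), 'tool_pos': array([ 0.3881, -0.2228,  0.0262]), 'eef_rot': array([3.0083e+00, 9.0400e-01, 1.4000e-03]), 'ft_force': array([0.0869, 0.5251, 0.4166]), 'gripper_width': np.float64(0.9984)}
turn [ 0.  -0.   0.1] shift [-0.26 -0.09  0.22]
```

>>> {"name": "arm_command", "arguments": {
  "deltas": [
    [[0, 0, 0], [-0.2, -0.1, 0.2], 0.6],
    [[0, 0, 0], [-0.2, -0.1, 0.2], 0],
    [[0, 0, 0], [-0.2, -0.1, 0.2], 0],
    [[0, 0, 0], [-0.2, -0.1, 0.2], 0],
    [[0, 0, 0], [-0.2, -0.1, 0.2], 0]
  ]
}}

```text
clock: 3.58
tool_pos: [0.3851, -0.2232, 0.0234]
eef_rot: [3.009, 0.903, 0.0]
ft_force: [-0.1, -0.2, 0.2]
gripper_width: 0.505
gripper_force: 0.0
```

>>> {"name": "arm_command", "arguments": {
  "deltas": [
    [[0, 0, 0], [0, 0, 0], 0],
    [[0, 0, 0], [0, 0, 0], 0],
    [[0, 0, 0], [0, 0, -0.3], 0],
    [[0, 0, 0], [0, 0, -0.3], 0]
  ]
}}

```text
clock: 4.08
tool_pos: [0.3851, -0.2232, 0.0265]
eef_rot: [3.009, 0.903, 0.0]
ft_force: [0.2, 0.2, -1.1]
gripper_width: 0.154
gripper_force: 30.0
```

```bash
python3 -c "
from h import *
st()
f,P,o=measure('scene');measure('top')"
```

```text
{'clock': np.float64(4.075), 'tool_pos': array([ 0.3851, -0.2232,  0.0265]), 'eef_rot': array([3.0089e+00, 9.0280e-01, 4.0000e-04]), 'ft_force': array([ 0.1782,  0.2004, -1.1166]), 'gripper_width': np.float64(0.1537)}
scene red [6.299e-01 3.690e-02 8.160e-02 1.340e+02] [0.6321 0.0361]
scene blue [ 6.413e-01 -1.190e-02  8.170e-02  1.450e+02] [ 0.6441 -0.0116]
scene green [ 6.533e-01 -6.070e-02  8.170e-02  1.470e+02] [ 0.6556 -0.0608]
scene white [ 6.639e-01 -1.098e-01  8.220e-02  1.230e+02] [ 0.6654 -0.1101]
scene key px [150 205  33  30 423] blade 362 top 0
   blade 407.2 -210.0 105.2 38.6 33.4 [ 0.4167 -0.207   0.0056]
top red [6.293e-01 3.630e-02 8.370e-02 5.800e+01] [0.6294 0.037 ]
top blue [ 6.414e-01 -1.080e-02  8.240e-02  9.900e+01] [ 0.6411 -0.0098]
top green [ 6.524e-01 -5.940e-02  8.330e-02  8.600e+01] [ 0.653  -0.0593]
top white [ 6.653e-01 -1.080e-01  8.370e-02  8.400e+01] [ 0.6646 -0.1081]
top key px [312 183  19  18 166] blade 164 top 0
   blade 433.4 -192.0 37.0 38.9 33.4 [ 0.4328 -0.1916  0.0065]
```

```bash
python3 -c "
from h import *
go([.4346,-.0856,.0265],-76.8)"
```

```text
{'clock': np.float64(4.175), 'tool_pos': array([ 0.3851, -0.2232,  0.0265]), 'eef_rot': array([3.0089e+00, 9.0290e-01, 3.0000e-04]), 'ft_force': array([0.0071, 0.4815, 2.3046]), 'gripper_width': np.float64(0.1491)}
turn [ 0.  -0.  20.2] shift [11.71 -8.76 -0.  ]
```

>>> {"name": "arm_command", "arguments": {
  "deltas": [
    [[0, 0, 4], [0, -2.5, -0.1], 0],
    [[0, 0, 10], [3, -5.5, -0.1], 0],
    [[0, 0, 16], [7, -8, -0.1], 0],
    [[0, 0, 20.2], [10.5, -8.8, 0], 0],
    [[0, 0, 20.2], [11.7, -8.8, 0], 0]
  ]
}}

```text
clock: 4.8
tool_pos: [0.435, -0.0835, 0.0264]
eef_rot: [-3.12, -0.365, 0.0]
ft_force: [-8.8, -5.0, 14.3]
gripper_width: 0.153
gripper_force: 30.0
```

>>> {"name": "arm_command", "arguments": {
  "deltas": [
    [[0, 0, 0], [0, 0, 0], 0],
    [[0, 0, 0], [0, 0, 0], 0]
  ]
}}

```text
clock: 5.05
tool_pos: [0.4346, -0.0856, 0.0265]
eef_rot: [3.121, 0.361, 0.002]
ft_force: [0.3, 0.9, 1.0]
gripper_width: 0.15
gripper_force: 30.0
```

```bash
python3 - <<'E'
from h import *
go([.4346,-.0856,.0265],-76.8)
f,P,o=measure('scene');save(f,"c.png")
g,P2,o2=measure('top')
cv2.imwrite("pics/c.png",cv2.resize(np.hstack([f["pixels"][150:300,130:330],g["pixels"][70:220,200:400]])[...,::-1],(800,300),interpolation=cv2.INTER_CUBIC))
E
```

```text
{'clock': np.float64(5.05), 'tool_pos': array([ 0.4346, -0.0856,  0.0265]), 'eef_rot': array([3.1206e+00, 3.6100e-01, 1.7000e-03]), 'ft_force': array([0.2684, 0.8817, 0.961 ]), 'gripper_width': np.float64(0.1497)}
turn [ 0.  -0.1 -0. ] shift [-0.01  0.   -0.  ]
scene red [6.302e-01 3.610e-02 8.170e-02 1.320e+02] [0.6326 0.0358]
scene blue [ 6.417e-01 -1.180e-02  8.160e-02  1.430e+02] [ 0.6433 -0.0121]
scene green [ 6.542e-01 -6.070e-02  8.180e-02  1.460e+02] [ 0.6552 -0.0608]
scene white [ 6.643e-01 -1.105e-01  8.200e-02  1.200e+02] [ 0.6658 -0.1101]
scene key px [206 204  25  40 445] blade 335 top 48
   blade 461.0 -80.5 89.3 38.4 13.1 [ 0.4681 -0.0807  0.0058]
   top 489.8 -77.9 125.4 16.2 9.5 [ 0.4522 -0.0831  0.0587]
top red [6.305e-01 3.750e-02 8.340e-02 6.100e+01] [0.6309 0.0372]
top blue [ 6.414e-01 -1.080e-02  8.330e-02  9.800e+01] [ 0.6409 -0.0108]
top green [ 6.543e-01 -5.930e-02  8.370e-02  8.400e+01] [ 0.6531 -0.0592]
top white [ 0.6651 -0.1082  0.0832 82.    ] [ 0.665  -0.1082]Traceback (most recent call last):
  File "<stdin>", line 4, in <module>
  File "h.py", line 23, in measure
    n,l,s,c=cv2.connectedComponentsWithStats(y.astype(np.uint8));k=1+np.argmax(s[1:,4]);y=l==k
                                                                     ~~~~~~~~~^^^^^^^^^
    return _wrapfunc(a, 'argmax', axis=axis, out=out, **kwds)
    return bound(*args, **kwds)
ValueError: attempt to get argmax of an empty sequence
```

View pics/c.png

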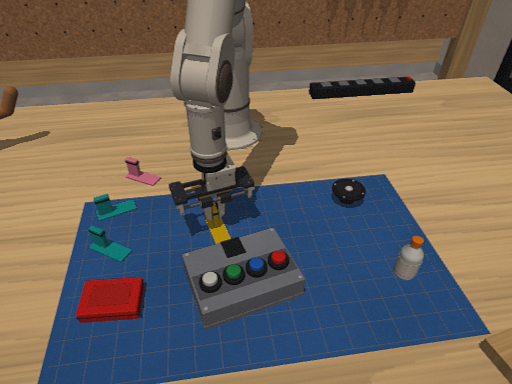

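The key is gripped with its blade at (218,230), heading for the black stripe at (232,246). I'll check the lateral alignment against the stripe in the same camera.

```bash
python3 - <<'E'
from h import *
c=np.array([.6274,-.0403])
for yaw in (12.9,13.3):
  a=np.radians(yaw);ex=np.array([np.cos(a),np.sin(a)]);ey=np.array([-ex[1],ex[0]])
  for n in("scene","top"):
    f=grab_frame(n);P=cloud(f);hsv=cv2.cvtColor(f["pixels"],cv2.COLOR_RGB2HSV);H,S,V=cv2.split(hsv)
    L=np.stack([(P[...,:2]-c)@ex,(P[...,:2]-c)@ey],-1)*1000;z=P[...,2]
    con=(abs(L[...,0])<90)&(abs(L[...,1])<125)&(z>.055)&(z<.065)
    m=con&(V<60)&(L[...,0]<-20)&(L[...,0]>-78)&(abs(L[...,1])<50)
    g=con&(V>60)
    def mid(k,ax):
        q=L[k][:,ax];return np.round([q.min(),q.max(),np.median(q),len(q)],1)
    print(n,"stripe y",mid(m,1),"x",mid(m,0),"| top x",mid(con,0),"y",mid(con,1))
    k=(H>=18)&(H<=32)&(S>150)&(L[...,0]<-80)&(L[...,0]>-185)&(abs(L[...,1])<40)&(z<.012)
    if k.sum(): 
        q=L[k];print("  blade y by x",[(x,np.round([w.min(),w.max()],1)) for x in(-165,-155,-145,-135,-125) if len(w:=q[abs(q[:,0]-x)<5][:,1])>3], "xmax",q[:,0].max())
E
```

```text
scene stripe y [-23.4  19.7  -1.6 314. ] x [-77.9 -29.9 -53.3 314. ] | top x [-8.120e+01  8.160e+01 -3.700e+00  5.004e+03] y [-110.8  110.1   -7.  5004. ]
  blade y by x [(-165, array([-20.9,  16.6])), (-155, array([-21.3,  17.2])), (-145, array([-21.4,  16.8])), (-135, array([-21.3,  16.3])), (-125, array([-20.7,  15.9]))] xmax -125.40550030754169
top stripe y [-20.9  19.8   3.4 105. ] x [-77.7 -29.6 -48.5 105. ] | top x [ -79.7   82.   -12.6 3384. ] y [-110.8  110.7    9.3 3384. ]
scene stripe y [-22.2  20.4  -1.4 318. ] x [-77.7 -29.7 -53.5 318. ] | top x [-8.240e+01  8.160e+01 -4.600e+00  5.007e+03] y [-110.1  109.8   -7.2 5007. ]
  blade y by x [(-165, array([-20.3,  17.7])), (-155, array([-20.1,  17.9])), (-145, array([-20.2,  16.2])), (-135, array([-20.1,  16.9])), (-125, array([-19.7,  16.9]))] xmax -126.14137409323712
top stripe y [-20.9  20.1   0.5  90. ] x [-76.1 -30.5 -47.   90. ] | top x [ -80.4   82.1  -12.4 3390. ] y [-110.   110.3    9.2 3390. ]
```

>>> {"name": "arm_command", "arguments": {
  "deltas": [
    [[0, 0, 0], [1.5, 0, 0.1], 0],
    [[0, 0, 0], [3, 0, 0.1], 0],
    [[0, 0, 0], [4.2, 0, 0.1], 0],
    [[0, 0, 0], [5, 0, 0.1], 0],
    [[0, 0, 0], [5, 0, 0.1], 0]
  ]
}}

```text
clock: 5.98
tool_pos: [0.4802, -0.0748, 0.025]
eef_rot: [-3.12, -0.359, 0.008]
ft_force: [-5.5, -1.2, 8.3]
gripper_width: 0.149
gripper_force: 30.0
```

>>> {"name": "arm_command", "arguments": {
  "deltas": [
    [[0, 0, 0], [0.8, 0, 0], 0],
    [[0, 0, 0], [1.5, 0, 0], 0],
    [[0, 0, 0], [2.2, 0, 0], 0],
    [[0, 0, 0], [2.5, 0, 0], 0],
    [[0, 0, 0], [2.5, 0, 0], 0]
  ]
}}

```text
clock: 6.6
tool_pos: [0.5038, -0.0694, 0.025]
eef_rot: [-3.12, -0.359, 0.009]
ft_force: [-5.9, -1.9, 10.3]
gripper_width: 0.148
gripper_force: 30.0
```

```bash
python3 -c "
from h import *
go([.5106,-.0677,.0235],-76.8)"
```

```text
{'clock': np.float64(6.6), 'tool_pos': array([ 0.5038, -0.0694,  0.025 ]), 'eef_rot': array([-3.1204, -0.3587,  0.0094]), 'ft_force': array([-5.8908, -1.9113, 10.3077]), 'gripper_width': np.float64(0.1476)}
turn [-0.1  0.3 -0.1] shift [ 0.7  -0.02  0.15]
```

>>> {"name": "arm_command", "arguments": {
  "deltas": [
    [[0, 0, 0], [0.2, 0, -0.1], 0],
    [[0, 0, 0], [0.5, 0, -0.1], 0],
    [[0, 0, 0], [0.8, 0, -0.1], 0],
    [[0, 0, 0], [0.8, 0, -0.1], 0]
  ]
}}

```text
clock: 7.1
tool_pos: [0.5129, -0.0667, 0.0256]
eef_rot: [-3.12, -0.361, 0.007]
ft_force: [-5.3, -0.8, 1.2]
gripper_width: 0.15
gripper_force: 30.0
```

```bash
python3 -c "
from h import *
go([.5106,-.0677,.0235],-76.8)"
```

```text
{'clock': np.float64(7.1), 'tool_pos': array([ 0.5129, -0.0667,  0.0256]), 'eef_rot': array([-3.1203, -0.3607,  0.0068]), 'ft_force': array([-5.2893, -0.7652,  1.1898]), 'gripper_width': np.float64(0.1497)}
turn [-0.1  0.2 -0. ] shift [-0.24  0.05  0.21]
```

>>> {"name": "arm_command", "arguments": {
  "deltas": [
    [[0, 0, 0], [0.15, 0, 0], 0],
    [[0, 0, 0], [0.3, 0, 0], 0],
    [[0, 0, 0], [0.3, 0, 0], 0]
  ]
}}

```text
clock: 7.48
tool_pos: [0.513, -0.0665, 0.0251]
eef_rot: [-3.12, -0.36, 0.014]
ft_force: [-10.3, -2.9, 5.4]
gripper_width: 0.155
gripper_force: 30.0
```

```bash
python3 -c "
from h import *
go([.5106,-.0677,.0235],-76.8)"
```

```text
{'clock': np.float64(7.475), 'tool_pos': array([ 0.513 , -0.0665,  0.0251]), 'eef_rot': array([-3.1197, -0.3599,  0.014 ]), 'ft_force': array([-10.344 ,  -2.9162,   5.4414]), 'gripper_width': np.float64(0.1548)}
turn [-0.1  0.5 -0. ] shift [-0.26  0.06  0.16]
```

>>> {"name": "arm_command", "arguments": {
  "deltas": [
    [[0, 0, 0], [0.15, 0, 0.1], 0],
    [[0, 0, 0], [0.15, 0, 0.1], 0.5],
    [[0, 0, 0], [0, 0, 0.1], 0.5],
    [[0, 0, 0], [0, 0, 0.1], 0.5],
    [[0, 0, 0], [-0.2, 0, 0], 0.5]
  ]
}}

```text
clock: 8.1
tool_pos: [0.5163, -0.0659, 0.0263]
eef_rot: [3.121, 0.362, 0.001]
ft_force: [-0.5, 0.3, -0.4]
gripper_width: 0.489
gripper_force: 0.0
```

>>> {"name": "arm_command", "arguments": {
  "deltas": [
    [[0, 0, 0], [0, 0, -2], 0.5],
    [[0, 0, 0], [0, 0, -6], 0.5],
    [[0, 0, 0], [0, 0, -11], 0.5],
    [[0, 0, 0], [-4, 0, -15], 0.3],
    [[0, 0, 0], [-9, 0, -16], 0]
  ]
}}

```text
clock: 8.72
tool_pos: [0.43, -0.0872, 0.1888]
eef_rot: [3.12, 0.362, 0.009]
ft_force: [-0.2, -1.3, 0.6]
gripper_width: 0.326
gripper_force: 0.0
```

```bash
python3 - <<'E'
from h import *
st()
f,P,o=measure('scene')
c=np.array([.6274,-.0403]);a=np.radians(13.1);ex=np.array([np.cos(a),np.sin(a)]);ey=np.array([-ex[1],ex[0]])
q=o["key"];L=np.c_[(q[:,:2]-c)@ex,(q[:,:2]-c)@ey]*1000
t=q[:,2]>.05;print("fin top x",L[t,0].min(),L[t,0].max(),"y",L[t,1].min(),L[t,1].max(),"z",q[:,2].max())
g=grab_frame("top")
cv2.imwrite("pics/d.png",cv2.resize(np.hstack([f["pixels"][170:320,150:350],g["pixels"][60:210,180:380]])[...,::-1],(800,300),interpolation=cv2.INTER_CUBIC))
E
```

```text
{'clock': np.float64(8.725), 'tool_pos': array([ 0.43  , -0.0872,  0.1888]), 'eef_rot': array([3.1196, 0.3623, 0.0087]), 'ft_force': array([-0.1895, -1.3104,  0.585 ]), 'gripper_width': np.float64(0.3261)}
scene red [6.301e-01 3.680e-02 8.140e-02 1.330e+02] [0.6317 0.0363]
scene blue [ 6.406e-01 -1.190e-02  8.160e-02  1.430e+02] [ 0.6437 -0.0121]
scene green [ 6.541e-01 -6.060e-02  8.150e-02  1.470e+02] [ 0.6554 -0.0608]
scene white [ 6.650e-01 -1.099e-01  8.200e-02  1.200e+02] [ 0.6656 -0.1102]
scene key px [215 223  16  21 153] blade 29 top 74
   blade 497.1 -71.7 14.7 38.0 13.1 [ 0.4995 -0.0812  0.0054]
   top 522.4 -66.8 57.2 13.3 10.6 [ 0.5147 -0.0684  0.0581]
fin top x -136.87725003909264 -79.63820346516076 y -9.758564779848339 4.802763971150696 z 0.06262027887266264
```

View pics/d.png

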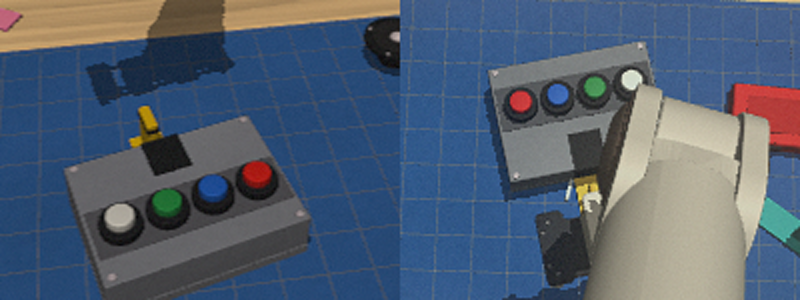

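The left crop shows the key in the slot at (147,125), with its blade visible back edge 141 mm in front of the console centre; home is 142. The push also stopped hard, so the key is home. Next are the buttons.

```bash
python3 -c "
from h import *
go([.6649,-.1094,.12],-76.8)"
```

```text
{'clock': np.float64(8.825), 'tool_pos': array([ 0.424 , -0.0877,  0.187 ]), 'eef_rot': array([-3.1188e+00, -3.5600e-01,  1.5000e-03]), 'ft_force': array([ 0.6014, -0.4548, -0.5291]), 'gripper_width': np.float64(0.2486)}
turn [-0.2  0.  -0.2] shift [22.99  7.56  6.66]
```

>>> {"name": "arm_command", "arguments": {
  "deltas": [
    [[0, 0, 0], [5, 1.7, 0], 0],
    [[0, 0, 0], [11, 3.6, 1], 0],
    [[0, 0, 0], [17, 5.6, 4], 0],
    [[0, 0, 0], [23, 7.6, 6.5], 0],
    [[0, 0, 0], [23, 7.6, 6.5], 0]
  ]
}}

```text
clock: 9.45
tool_pos: [0.6709, -0.1073, 0.117]
eef_rot: [-3.12, -0.364, 0.006]
ft_force: [-0.3, -0.5, 0.6]
gripper_width: 0.005
gripper_force: 0.0
```

>>> {"name": "arm_command", "arguments": {
  "deltas": [
    [[0, 0, 0], [0, 0, 0], 0],
    [[0, 0, 0], [0, 0, 0], 0]
  ]
}}

```text
clock: 9.7
tool_pos: [0.6687, -0.1084, 0.1222]
eef_rot: [-3.121, -0.36, -0.0]
ft_force: [0.6, -0.4, 0.4]
gripper_width: 0.001
gripper_force: 0.0
```

```bash
python3 -c "
from h import *
go([.6649,-.1094,.074],-76.8)"
```

```text
{'clock': np.float64(9.7), 'tool_pos': array([ 0.6687, -0.1084,  0.1222]), 'eef_rot': array([-3.1207e+00, -3.6000e-01, -3.0000e-04]), 'ft_force': array([ 0.5781, -0.389 ,  0.3699]), 'gripper_width': np.float64(0.0008)}
turn [-0. -0. -0.] shift [-0.39  0.01  4.82]
```

>>> {"name": "arm_command", "arguments": {
  "deltas": [
    [[0, 0, 0], [-0.4, 0, 2], 0],
    [[0, 0, 0], [-0.4, 0, 3.7], 0],
    [[0, 0, 0], [-0.4, 0, 4.8], 0],
    [[0, 0, 0], [-0.4, 0, 4.8], 0],
    [[0, 0, 0], [-0.4, 0, 4.8], 0]
  ]
}}

```text
clock: 10.32
tool_pos: [0.6652, -0.1089, 0.0766]
eef_rot: [-3.119, -0.361, 0.0]
ft_force: [-9.9, 2.0, 20.6]
gripper_width: 0.004
gripper_force: 10.0
```

```bash
python3 -c "
from h import *
go([.6649,-.1094,.074],-76.8)"
```

```text
{'clock': np.float64(10.325), 'tool_pos': array([ 0.6652, -0.1089,  0.0766]), 'eef_rot': array([-3.1191e+00, -3.6070e-01,  2.0000e-04]), 'ft_force': array([-9.8912,  2.006 , 20.6333]), 'gripper_width': np.float64(0.0043)}
turn [-0.1 -0.  -0. ] shift [-0.04  0.04  0.26]
```

>>> {"name": "arm_command", "arguments": {
  "deltas": [
    [[0, 0, 0], [0, 0, 0], 0],
    [[0, 0, 0], [0, 0, 0], 0],
    [[0, 0, 0], [0, 0, -2], 0],
    [[0, 0, 0], [0, 0, -4], 0],
    [[0, 0, 0], [0, 0, -4], 0]
  ]
}}

```text
clock: 10.95
tool_pos: [0.6675, -0.1093, 0.1159]
eef_rot: [3.12, 0.361, 0.007]
ft_force: [-0.0, -0.5, 0.5]
gripper_width: 0.006
gripper_force: 0.0
```

```bash
python3 -c "
from h import *
go([.6412,-.0114,.115],-76.8)"
```

```text
{'clock': np.float64(10.95), 'tool_pos': array([ 0.6675, -0.1093,  0.1159]), 'eef_rot': array([3.1198, 0.3613, 0.0069]), 'ft_force': array([-0.0196, -0.5428,  0.5265]), 'gripper_width': np.float64(0.0061)}
turn [ 0.1 -0.2  0. ] shift [ -0.33 -10.13   0.07]
```

>>> {"name": "arm_command", "arguments": {
  "deltas": [
    [[0, 0, 0], [0, -3, 0], 0],
    [[0, 0, 0], [-0.1, -7, 0], 0],
    [[0, 0, 0], [-0.2, -10.1, 0], 0],
    [[0, 0, 0], [-0.2, -10.1, 0], 0],
    [[0, 0, 0], [-0.2, -10.1, 0], 0]
  ]
}}

```text
clock: 11.58
tool_pos: [0.6406, -0.0119, 0.113]
eef_rot: [3.12, 0.361, -0.001]
ft_force: [0.5, 0.1, 0.0]
gripper_width: 0.003
gripper_force: 0.0
```

```bash
python3 -c "
from h import *
go([.6412,-.0114,.074],-76.8)"
```

```text
{'clock': np.float64(11.575), 'tool_pos': array([ 0.6406, -0.0119,  0.113 ]), 'eef_rot': array([ 3.1199e+00,  3.6090e-01, -6.0000e-04]), 'ft_force': array([0.4655, 0.1426, 0.0153]), 'gripper_width': np.float64(0.0034)}
turn [ 0.  0. -0.] shift [ 0.07 -0.03  3.9 ]
```

>>> {"name": "arm_command", "arguments": {
  "deltas": [
    [[0, 0, 0], [0.1, 0, 1.5], 0],
    [[0, 0, 0], [0.1, 0, 3], 0],
    [[0, 0, 0], [0.1, 0, 3.9], 0],
    [[0, 0, 0], [0.1, 0, 3.9], 0],
    [[0, 0, 0], [0.1, 0, 3.9], 0]
  ]
}}

```text
clock: 12.2
tool_pos: [0.6416, -0.0121, 0.0765]
eef_rot: [-3.12, -0.359, 0.001]
ft_force: [-8.9, 0.3, 22.4]
gripper_width: 0.008
gripper_force: 11.0
```

>>> {"name": "arm_command", "arguments": {
  "deltas": [
    [[0, 0, 0], [0, 0, 0], 0],
    [[0, 0, 0], [0, 0, 0], 0],
    [[0, 0, 0], [0, 0, -2], 0],
    [[0, 0, 0], [0, 0, -4], 0],
    [[0, 0, 0], [0, 0, -4], 0]
  ]
}}

```text
clock: 12.82
tool_pos: [0.6432, -0.0111, 0.1161]
eef_rot: [3.121, 0.361, 0.005]
ft_force: [0.4, 0.0, -0.1]
gripper_width: 0.005
gripper_force: 0.0
```

```bash
python3 -c "
from h import *
go([.6537,-.0602,.115],-76.8)"
```

```text
{'clock': np.float64(12.825), 'tool_pos': array([ 0.6432, -0.0111,  0.1161]), 'eef_rot': array([3.1205, 0.3611, 0.0054]), 'ft_force': array([ 0.4035,  0.0102, -0.0928]), 'gripper_width': np.float64(0.0047)}
turn [ 0.  -0.2  0. ] shift [-0.1   5.02  0.12]
```

>>> {"name": "arm_command", "arguments": {
  "deltas": [
    [[0, 0, 0], [0, 2.5, 0], 0],
    [[0, 0, 0], [0, 5, 0], 0],
    [[0, 0, 0], [0, 5, 0], 0],
    [[0, 0, 0], [0, 5, 0], 0]
  ]
}}

```text
clock: 13.32
tool_pos: [0.6526, -0.0583, 0.1135]
eef_rot: [-3.119, -0.362, 0.002]
ft_force: [0.6, 0.5, 0.2]
gripper_width: 0.005
gripper_force: 0.0
```

```bash
python3 -c "
from h import *
go([.6537,-.0602,.074],-76.8)"
```

```text
{'clock': np.float64(13.325), 'tool_pos': array([ 0.6526, -0.0583,  0.1135]), 'eef_rot': array([-3.1194e+00, -3.6190e-01,  1.9000e-03]), 'ft_force': array([0.6319, 0.4756, 0.1986]), 'gripper_width': np.float64(0.0049)}
turn [-0.1  0.1  0. ] shift [0.07 0.22 3.95]
```

>>> {"name": "arm_command", "arguments": {
  "deltas": [
    [[0, 0, 0], [0.1, 0.1, 1.5], 0],
    [[0, 0, 0], [0.1, 0.1, 3], 0],
    [[0, 0, 0], [0.1, 0.1, 3.9], 0],
    [[0, 0, 0], [0.1, 0.1, 3.9], 0],
    [[0, 0, 0], [0.1, 0.1, 3.9], 0]
  ]
}}

```text
clock: 13.95
tool_pos: [0.6539, -0.0591, 0.0767]
eef_rot: [-3.118, -0.362, 0.001]
ft_force: [-5.9, 2.9, 16.1]
gripper_width: 0.002
gripper_force: 7.9
```

>>> {"name": "arm_command", "arguments": {
  "deltas": [
    [[0, 0, 0], [0, 0, 0], 0],
    [[0, 0, 0], [0, 0, 0], 0],
    [[0, 0, 0], [0, 0, -3], 0],
    [[0, 0, 0], [0, 0, -7], 0],
    [[0, 0, 0], [0, 0, -10], 0]
  ]
}}

```text
clock: 14.58
tool_pos: [0.6543, -0.0602, 0.176]
eef_rot: [3.121, 0.362, -0.0]
ft_force: [-0.3, 0.9, -0.3]
gripper_width: 0.003
gripper_force: 0.0
```

>>> {"name": "arm_command", "arguments": {
  "deltas": [
    [[0, 0, 0], [0, 0, 0], 0],
    [[0, 0, 0], [0, 0, 0], 0]
  ]
}}

```text
clock: 14.82
tool_pos: [0.6535, -0.0599, 0.174]
eef_rot: [-3.12, -0.362, 0.003]
ft_force: [0.0, 0.3, -0.6]
gripper_width: 0.004
gripper_force: 0.0
```

```bash
python3 - <<'E'
from h import *
st()
f,P,o=measure('scene');save(f,"e.png")
E
```

```text
{'clock': np.float64(14.825), 'tool_pos': array([ 0.6535, -0.0599,  0.174 ]), 'eef_rot': array([-3.1201e+00, -3.6170e-01,  2.9000e-03]), 'ft_force': array([ 0.0086,  0.2981, -0.6155]), 'gripper_width': np.float64(0.0036)}
scene red [6.304e-01 3.610e-02 8.160e-02 1.290e+02] [0.6325 0.0358]
scene blue [ 6.405e-01 -1.180e-02  8.170e-02  1.380e+02] [ 0.6442 -0.0118]
scene green [ 6.541e-01 -6.080e-02  8.180e-02  1.420e+02] [ 0.6559 -0.0607]
scene white [ 0.6678 -0.1098  0.0823 56.    ] [ 0.6707 -0.1149]
scene key px [215 230  10  14  50] blade 29 top 0
   blade 500.4 -83.2 16.1 14.3 13.2 [ 0.4997 -0.0837  0.0055]
```

View pics/e.png

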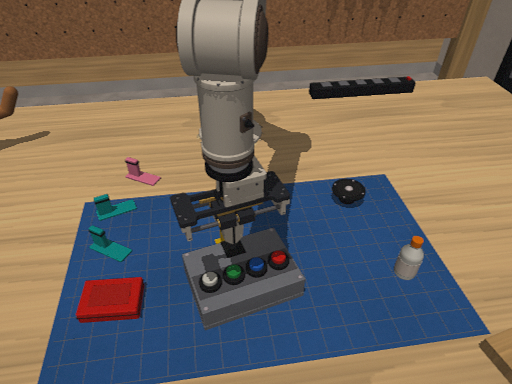

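The arm is clear above the console and all four caps are up: white (210,280), green (234,272), blue (257,265) and red (279,259). The key's rear at (220,237) hasn't moved, so I'm handing in.

```bash
python3 -c "
from h import *
print(finish_job())"
```

```text
the job is handed in; nothing more can be done
None
```

I slid the yellow key home against its stop, pressed white, blue and green in that order, each fully down and released before the next, and handed the job in at about 15 s; no verdict came back.

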